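# Slide the traybake board through the lane to the customers' end of the stall

## Task

Push the pale serving board with the iced traybake along the table, lengthways through the narrow lane between the two dark display boards, and leave it lying wholly on the sheet of brown paper at the customers' end. Only slide it, pushing on the wood: do not pick it up or tip it, do not touch the cake, and keep the cake in its place on the board. Leave everything else on the stall where it stands.

Things in the scene. Friction and masses are not known exactly. Their poses are not given: they have to be found in the camera images.
- serving_board: loose flat pale wooden board, 110 mm (its x) x 160 mm (its y) x 24 mm high, corners rounded to 18 mm in plan, flat upright edges; about 0.32 kg, lies flat on the table. Origin at the centre of its underside, z up. Its y axis runs along the lane, at most 0.3 rad off at the start; it starts on the +y side of the lane
- traybake: loose slab of ginger cake with cream icing, 70 mm (x) x 108 mm (y) x about 37 mm high with its toppings, 0.3 kg, lying about centred on the serving board with axes parallel to the board's, so that about 20 mm of bare wood shows all round. Origin at the centre of its underside (24 mm above the table)
- near_board: fixed dark wooden display board nearer the robot, carrying biscuits: 130 mm (its x) x 150 mm (its y) x 32 mm high, with biscuits up to 76 mm above the table, 50 mm at most within 55 mm of its lane edge. Origin at the centre of its underside. Its edge at +65 mm along its x axis is one side of the lane; the lane runs along its y axis, and the serving board is to travel towards its -y
- far_board: fixed dark wooden display board farther from the robot, parallel to the near one and level with it along the lane, carrying small round cakes up to 80 mm above the table that stand at least 36 mm back from its lane edge: 180 mm (its x) x 150 mm (its y) x 32 mm high. Origin at the centre of its underside. Its edge at -90 mm along its x axis is the other side of the lane; the lane between the two edges is 150 mm long and 120 to 126 mm wide, differing from time to time
- paper: sheet of brown kraft paper taped flat on the table, nothing to bump over: 190 mm (its x) x 230 mm (its y), just beyond the -y end of the lane. Origin at its centre, at table height; its y axis runs nearly along the lane
- corner_a (a point): point on the underside of the serving board at its rounded (-x, -y) corner: 50 mm towards -x and 75 mm towards -y of its origin
- corner_b (a point): point on the underside of the serving board at its rounded (+x, -y) corner: 50 mm towards +x and 75 mm towards -y of its origin
- corner_c (a point): point on the underside of the serving board at its rounded (-x, +y) corner: 50 mm towards -x and 75 mm towards +y of its origin
- corner_d (a point): point on the underside of the serving board at its rounded (+x, +y) corner: 50 mm towards +x and 75 mm towards +y of its origin
- jam_jar: loose jam jar with a pink cover, 68 mm across, 72 mm high, standing on the far display board; origin at the centre of its underside
- coffee_cup: loose lidded paper coffee cup, 82 mm across, 108 mm high; origin at the centre of its underside
- card_reader: loose black card reader, 150 x 72 x 34 mm, lying on the table; origin at the centre of its underside
- honey_jar: loose amber honey jar with a brass-coloured lid, 62 mm across, 85 mm high; origin at the centre of its underside
- tongs: loose steel tongs, about 250 x 60 x 23 mm, lying flat; origin midway along, on the underside
- cake_box: loose closed cardboard cake box with a red band, 120 x 120 x 65 mm; origin at the centre of its underside
Mind the look-alikes: they are no part of the job. What is meant by the traybake is not blue or green, and is the larger of those in its own colour.

How it is judged:
By the outcome, as a careful person would: the job done as asked, in the order asked, and still so for the second after the job is handed in, with the robot touching nothing.
It also fails if it takes over 72 s, if anything falls off the work surface, if the arm or the gripper's body presses on something with over 40 N, if the wrist force passes 120 N, or if a joint passes its speed limit or range.

## Robot

A 6-joint arm with a two-finger parallel gripper is mounted at the origin on the work surface. World frame = base frame: x ahead of the robot, y to its left, z up, the work surface at z = 0. Lengths are in m, angles in rad, forces in N, time in s.
With the tool pointing down it reaches from about 0.35 to 0.925 m from the base axis. Payload 6.4 kg.
Tool frame: the origin (TCP) lies midway between the tips of the shut fingers; the grasp point (between the pads) lies 19 mm behind it; z points along the fingers, y is the line along which they close (so a half turn about z gives the same grasp; the last joint's range is limited). The gripper opens to 85 mm and grips with 20 to 120 N. Pads are 22 mm wide; open, the fingers measure 114 mm over their backs; the gripper's body (76 mm by 85 mm) begins 54 mm behind the grasp point. The pads swing forward as they close: fully open they stand 13 mm farther back than shut.
Start: joints at [-1.323, 0.245, 1.558, -0, 1.339, -0.174], TCP at [0.266, -0.593, 0.231] pointing down, gripper open.
Joint ranges: [-3.13, 3.13], [-1.02, 2.26], [0.13, 2.54], [-0.95, 4.09], [0.21, 2.88], [-2.74, 2.74]. Speed limits (rad/s): [2.57, 2.57, 3.14, 3.14, 3.14, 3.14].

## Interface

Orientations are given as [roll, pitch, yaw] about the fixed x, y, z axes, in that order (R = Rz(yaw) Ry(pitch) Rx(roll)).
In Python, from station import robot gives the robot as it stands.
- The arm moves only by the shell command python3 -m jog 'ROWS' [OPENING]. ROWS is JSON, a list of rows, each a list of 2 entries, a list of its own where there are three numbers: the shift along the tool's x, y, z in cm, then the turn, a rotation vector about the tool's x, y, z in rad. A call has exactly 10 rows; each row is the pose to reach, as a shift and turn from the pose commanded when the call began, along the tool's axes at that moment; what a row does not reach only later rows make up. A row lasts 1/8 s, in which the tool goes at most 62.5 mm and 10.7 degrees, less where a joint would pass 70% of its speed; a pose out of reach is approached as far as the arm can. A call with a gripper value outside its range is refused whole. OPENING is the finger opening in cm, from 0 to 8.54, set as the call begins (- or left out, the last holds). The fingers move at their own pace and stop on an object; the grip force is fixed at half the most. Time passes only in rows, so rows that repeat a pose let the fingers close, or fill a call up. It gives the time, the measured TCP pose, the force, the opening and the grip force at its end, in the units of the state.
- robot.get_obs(): the state, without advancing time (a new reading comes with each control period).
- robot.snapshot(name): name is "scene" or "top" or "wrist"; returns a dict with "image" (384x512x3 uint8, red, green, blue), "range_z" (384x512 float32, m along the optical axis (not along the pixel's ray), 0 where there is no reading), "fx", "fy", "cx", "cy" (pixels), "R" (3x3) and "t" (3): a world point X has camera coordinates R X + t. Camera axes: x right, y down, z forward; pixel columns grow to the right and rows downward; lengths in m; the calibration is good to about 2 mm. A picture is of the moment at which its call begins.
- robot.finish_job(): hands the job in; it is judged then, once.
The state is a dict: "t": time; "qpos": joint angles; "joint_vel": joint speeds; "tau": joint torques, N m; "eef_pos": TCP position; "orientation": TCP orientation; "wrist_force": force on the tool from outside, world axes, zero at the start; "ft_torque": the same for the moment, N m; "gripper_width": finger opening in m; "grip_force": force on a finger pad.
Only numpy, scipy, OpenCV 4.12 (cv2) and the standard library are available. Lean on these libraries where they do the work, as an engineer would, in place of code of your own. Each camera call takes 0.05 s, during which the arm holds its last target. There are 200 camera calls.

## Working session

There is one attempt and no reset: what is moved stays moved. The work goes in short steps, Python scripts to look and compute and a shell command to move; the robot and the scene stay as the last step left them, time stands still between calls to the robot, and variables do not carry over. Pictures are saved under pics/ and viewed, at most 10 in all, crops included, and the job is handed in when it is done.

```bash
ls; mkdir -p pics; python3 - <<'E'
from station import robot
import cv2,numpy as np
o=robot.get_obs();print(o)
for n in("top","scene"):
    s=robot.snapshot(n);cv2.imwrite(f"pics/{n}0.png",s["image"][:,:,::-1]);np.savez(f"{n}0.npz",**s)
    print(n,s["fx"],s["cx"],s["cy"],s["R"].round(3).tolist(),s["t"])
E
```

```text
pics
{'t': 0.0, 'qpos': array([-1.32307397e+00,  2.45811450e-01,  1.55907047e+00,  3.07493604e-05,
        1.33867660e+00, -1.74102834e-01]), 'joint_vel': array([-1.83602142e-04,  4.84855673e-05, -2.00530226e-04,  4.26103330e-04,
       -8.15608727e-04,  6.34784997e-04]), 'tau': array([ 1.29269487e-03, -4.29498053e+01, -3.26129258e+01, -3.41511532e-05,
        5.29950761e-03, -9.32518191e-06]), 'eef_pos': array([ 0.2659947 , -0.59245215,  0.23015165]), 'orientation': array([-3.13966169e+00, -3.69994799e-04,  4.21817726e-01]), 'wrist_force': array([ 0.04022113, -0.46675003, -0.32974641]), 'ft_torque': array([ 0.04607184, -0.01839534,  0.03179076]), 'grip_force': 0.0, 'gripper_width': 0.08528081091171862}
top 351.81592054651827 256.2358663102893 189.0561482824289 [[-0.004, -1.0, -0.003], [-0.997, 0.004, -0.081], [0.081, 0.003, -0.997]] [0.08065795 0.50639074 1.42408517]
scene 452.94718241088833 262.0844519272395 195.1790493473974 [[-0.702, 0.712, -0.013], [0.461, 0.441, -0.77], [-0.543, -0.547, -0.638]] [ 0.29701379 -0.23165404  2.27334363]
```

View pics/top0.png

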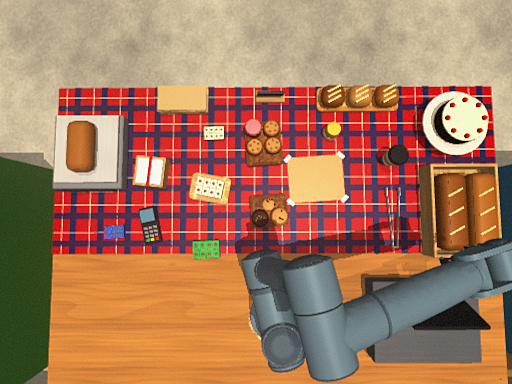

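View pics/scene0.png

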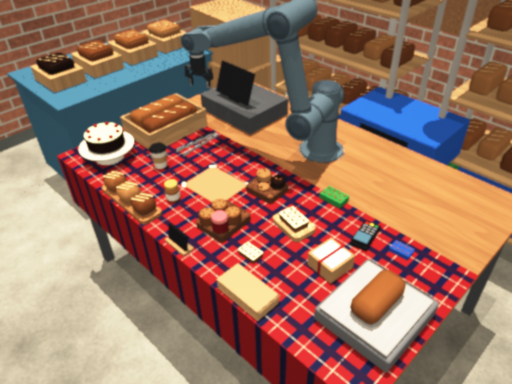

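The top view shows the serving board at about (210,187), the lane between the dark boards at about col 267, rows 163–197, and the paper at about (316,178). The green and blue slabs and the small pale slab at (214,132) are the look-alikes. Next I measure using heights and colours.

```bash
cat > m.py <<'E'
import cv2,numpy as np
def load(f): return dict(np.load(f))
def cloud(s):
    h,w=s["range_z"].shape;v,u=np.mgrid[:h,:w];z=s["range_z"].astype(float)
    P=np.dstack([(u-s["cx"])/s["fx"]*z,(v-s["cy"])/s["fy"]*z,z])-s["t"]
    P=P@s["R"]; P[z==0]=np.nan
    return P
def ray(s,px,zp):
    px=np.atleast_2d(px).astype(float)
    d=np.c_[(px[:,0]-s["cx"])/s["fx"],(px[:,1]-s["cy"])/s["fy"],np.ones(len(px))]@s["R"]
    c=-s["R"].T@s["t"]; k=(zp-c[2])/d[:,2]
    return (c+d*k[:,None])[:,:2]
def rect(xy):
    r=cv2.minAreaRect((np.asarray(xy)*1000).astype(np.float32))
    return np.round(r[0],1),np.round(r[1],1),round(r[2],1)
E
python3 - <<'E'
from m import *
s=load("top0.npz");P=cloud(s);Z=P[...,2]
print("table noise",np.nanmedian(Z[215:245,60:100]),np.nanstd(Z[215:245,60:100]))
im=s["image"][:,:,::-1].copy()
hsv=cv2.cvtColor(im,cv2.COLOR_BGR2HSV)
for n,(a,b,c,d),zp in [("serve",(180,160,242,210),.024),("near",(242,190,296,234),.032),("far",(238,112,296,170),.032)]:
    m=np.zeros(Z.shape,np.uint8);m[b:d,a:c]=(Z[b:d,a:c]>.012)
    m=cv2.morphologyEx(m,cv2.MORPH_OPEN,np.ones((3,3)))
    cs,_=cv2.findContours(m,0,cv2.CHAIN_APPROX_NONE);k=max(cs,key=cv2.contourArea)
    print(n,rect(ray(s,k[:,0],zp)),"med z",np.nanmedian(Z[m>0]))
    cv2.drawContours(im,[k],-1,(255,0,255),1)
# paper by colour
m=cv2.inRange(hsv,(10,60,120),(28,190,255));m[:, :285]=0;m[:,350:]=0;m[:150]=0;m[207:]=0
k=max(cv2.findContours(m,0,cv2.CHAIN_APPROX_NONE)[0],key=cv2.contourArea)
print("paper",rect(ray(s,k[:,0],0)));cv2.drawContours(im,[k],-1,(255,255,0),1)
cv2.imwrite("pics/c1.png",cv2.resize(im[100:245,170:370],None,fx=4,fy=4,interpolation=cv2.INTER_NEAREST))
E
```

```text
table noise -0.0004547340520856607 0.003120617418291632
serve (array([510.2, 268.9]), array([160.5, 110. ]), 80.3) med z 0.027366539833312317
near (array([418.6,  28.5]), array([129.7, 149.6]), 4.3) med z 0.0387646490911589
far (array([699.7,  49.5]), array([193.9, 149.6]), 4.3) med z 0.0694993401763149
paper (array([ 541.6, -163.9]), array([221.8, 241.8]), 3.8)
```

View pics/c1.png

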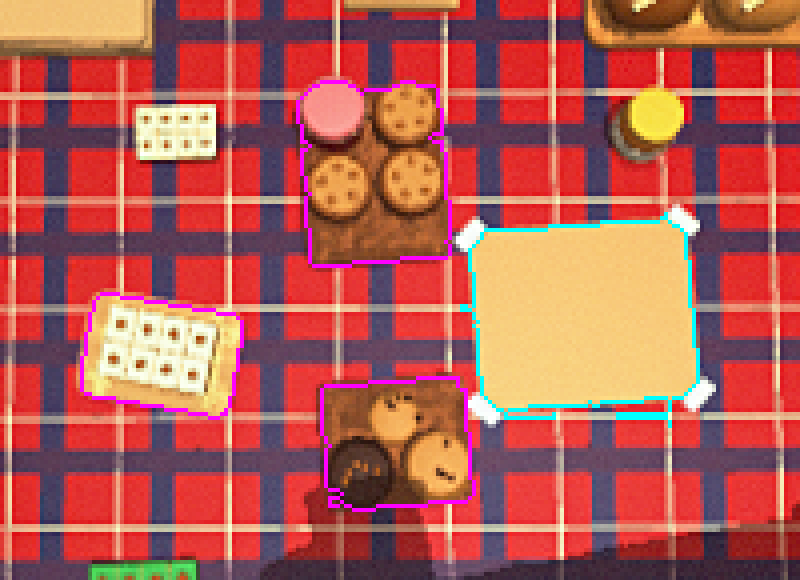

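Fits match the given sizes: the serving board is at (510,269) with yaw −9.7°. The lane runs at yaw +4.3°, with its axis through about (543,38) mm. Plan: push sideways on the near long edge close to its −y end, which turns it ccw and shifts it +x. Then push from the +y end with two fingers. I move over first and look with the wrist camera.

```bash
python3 -m jog '[[[3,-4,0],[0,0,-0.07]],[[7,-10,0],[0,0,-0.17]],[[10,-14,0],[0,0,-0.25]],[[13.5,-19,0],[0,0,-0.33]],[[17,-24,0],[0,0,-0.41]],[[20.5,-29,0],[0,0,-0.49]],[[24,-34,0],[0,0,-0.57]],[[27.5,-39,0],[0,0,-0.65]],[[30,-42.5,0],[0,0,-0.75]],[[31,-43.5,0],[0,0,-0.85]]]' 0
```

```text
t: 1.35
eef_pos: [0.3707, -0.067, 0.231]
orientation: [-3.141, -0.0, 1.279]
wrist_force: [-0.4, -0.8, 0.7]
gripper_width: -0.0
grip_force: 0.0
```

```bash
python3 -m jog '[[[4,-0.5,0],[0,0,-0.05]],[[9,-1,0],[0,0,-0.1]],[[15,-1.8,0],[0,0,-0.16]],[[21,-2.5,0],[0,0,-0.22]],[[26,-3.2,0],[0,0,-0.27]],[[28.4,-3.5,0],[0,0,-0.297]],[[28.4,-3.5,0],[0,0,-0.297]],[[28.4,-3.5,0],[0,0,-0.297]],[[28.4,-3.5,0],[0,0,-0.297]],[[28.4,-3.5,0],[0,0,-0.297]]]'
python3 - <<'E'
from station import robot
import cv2,numpy as np
s=robot.snapshot("wrist");cv2.imwrite("pics/w1.png",s["image"][:,:,::-1]);np.savez("w1.npz",**s)
print(s["fx"],s["R"].round(3).tolist(),-s["R"].T@s["t"])
s=robot.snapshot("top");np.savez("top1.npz",**s)
E
```

```text
t: 2.6
eef_pos: [0.4211, 0.2117, 0.2314]
orientation: [3.141, -0.0, 1.567]
wrist_force: [0.6, 0.2, 0.5]
gripper_width: 0.0001
grip_force: 0.0
286.68836285496957 [[1.0, -0.004, 0.0], [-0.004, -0.951, 0.31], [-0.001, -0.31, -0.951]] [0.42157557 0.29162693 0.37449093]
```

View pics/w1.png

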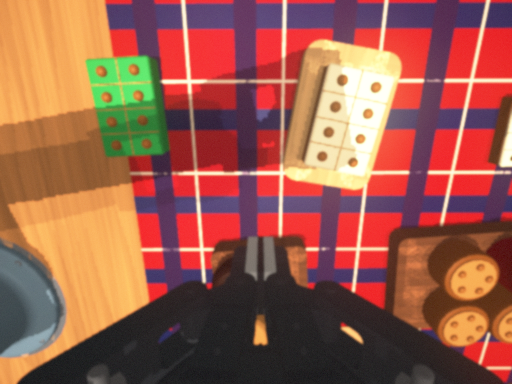

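The wrist view shows the serving board at about (343,115), the far board's corner at (395,232), and the shut fingertips at (262,245). I refine the measurements from this view.

```bash
cat >> m.py <<'E'
def fit(s,box,zmin,zp,zmax=1,hole=True):
    P=cloud(s);Z=P[...,2];a,b,c,d=box
    m=np.zeros(Z.shape,np.uint8);q=Z[b:d,a:c];m[b:d,a:c]=(q>zmin)&(q<zmax)
    m=cv2.morphologyEx(m,cv2.MORPH_OPEN,np.ones((3,3)))
    k=max(cv2.findContours(m,0,cv2.CHAIN_APPROX_NONE)[0],key=cv2.contourArea)[:,0]
    return ray(s,k,zp),k
def serve_colour(s,box,zp=.024):
    hsv=cv2.cvtColor(s["image"],cv2.COLOR_RGB2HSV);a,b,c,d=box
    m=np.zeros(hsv.shape[:2],np.uint8);m[b:d,a:c]=cv2.inRange(hsv,(12,20,90),(35,190,255))[b:d,a:c]
    m=cv2.morphologyEx(m,cv2.MORPH_OPEN,np.ones((3,3)))
    k=max(cv2.findContours(m,0,cv2.CHAIN_APPROX_NONE)[0],key=cv2.contourArea)[:,0]
    return ray(s,k,zp),k
E
python3 - <<'E'
from m import *
s=load("w1.npz")
xy,k=fit(s,(270,20,430,205),.012,.024);print("serve depth",rect(xy))
xy,k=serve_colour(s,(270,20,430,205));print("serve colour",rect(xy))
xy,k=fit(s,(380,210,512,384),.016,.032)
g=xy[(k[:,0]<400)&(k[:,1]>245)&(k[:,1]<330)]*1000;vx,vy,x0,y0=cv2.fitLine(g.astype(np.float32),cv2.DIST_HUBER,0,.01,.01).ravel();print("far edge",x0,y0,"yaw",np.degrees(np.arctan2(vx*np.sign(-vy),abs(vy))), "x at y=40",x0+(40-y0)*vx/vy)
for f in("top0.npz","top1.npz"):
    s=load(f)
    for n,b,zp in(("serve",(180,160,242,212),.024),):
        print(f,n,rect(fit(s,b,.012,zp)[0]))
    # lane edges: contour points facing the lane
    for n,b,sg in(("near",(242,190,296,234),1),("far",(238,112,296,172),-1)):
        xy=fit(s,b,.016,.032)[0]*1000
        e=[];
        for y in np.arange(-25,90,5):
            q=xy[abs(xy[:,1]-y)<4]
            if len(q): e.append([ (q[:,0].max() if sg>0 else q[:,0].min()),y])
        e=np.array(e,np.float32);vx,vy,x0,y0=cv2.fitLine(e,cv2.DIST_HUBER,0,.01,.01).ravel()
        print(n,"x at 40",x0+(40-y0)*vx/vy,"slope",vx/vy, "y range",xy[:,1].min(),xy[:,1].max())
s=load("top0.npz");print("paper",rect(ray(s,np.array([(468,232),(688,220),(700,405),(480,412)])/4+(169.6,99.6),0)))
E
```

```text
serve depth (array([514.8, 271. ]), array([160.1, 111.6]), 80.2)
serve colour (array([531.8, 273.4]), array([206.8, 169.8]), 79.7)
far edge 601.30774 51.88292 yaw -0.17068389 x at y=40 601.27234
top0.npz serve (array([510.2, 268.9]), array([160.5, 110. ]), 80.3)
near x at 40 480.8345 slope -0.084394366 y range -49.35768301660025 104.23662275220525
far x at 40 605.6426 slope -0.069291495 y range -27.884791935444795 128.28510156400392
top1.npz serve (array([495.5, 277.7]), array([200.3, 156.1]), 89.8)
near x at 40 480.8345 slope -0.084394366 y range -49.35768301660025 104.23662275220525
far x at 40 605.8457 slope -0.08326472 y range -27.884791935444795 128.28510156400392
paper (array([ 549.1, -169.5]), array([194.4, 231.2]), 2.9)
```

```bash
python3 -m jog '[[[0.8,-0.4,4],[0,0,0]],[[1.5,-0.8,9],[0,0,0]],[[1.5,-0.8,14],[0,0,0]],[[1.5,-0.8,18],[0,0,0]],[[1.5,-0.8,20.5],[0,0,0]],[[1.5,-0.8,21.5],[0,0,0]],[[1.5,-0.8,22],[0,0,0]],[[1.5,-0.8,22],[0,0,0]],[[1.5,-0.8,22],[0,0,0]],[[1.5,-0.8,22],[0,0,0]]]'
python3 -m jog '[[[0,0.3,0],[0,0,0]],[[0,0.6,0],[0,0,0]],[[0,0.9,0],[0,0,0]],[[0,1.2,0],[0,0,0]],[[0,1.5,0],[0,0,0]],[[0,1.8,0],[0,0,0]],[[0,2.1,0],[0,0,0]],[[0,2.4,0],[0,0,0]],[[0,2.7,0],[0,0,0]],[[0,3,0],[0,0,0]]]'
python3 - <<'E'
from station import robot
import cv2,numpy as np
from m import *
s=robot.snapshot("wrist");cv2.imwrite("pics/w2.png",s["image"][:,:,::-1]);np.savez("w2.npz",**s)
s=robot.snapshot("scene");np.savez("sc2.npz",**s)
s=robot.snapshot("top");np.savez("top2.npz",**s);cv2.imwrite("pics/t2.png",s["image"][:,:,::-1])
E
```

```text
t: 3.95
eef_pos: [0.4137, 0.2277, 0.012]
orientation: [3.14, -0.0, 1.569]
wrist_force: [1.0, -0.0, 0.3]
gripper_width: 0.0002
grip_force: 0.0
t: 5.2
eef_pos: [0.4422, 0.2271, 0.0108]
orientation: [-3.139, 0.001, 1.569]
wrist_force: [-3.8, -1.0, 1.7]
gripper_width: 0.0
grip_force: 1.7
```

View pics/w2.png

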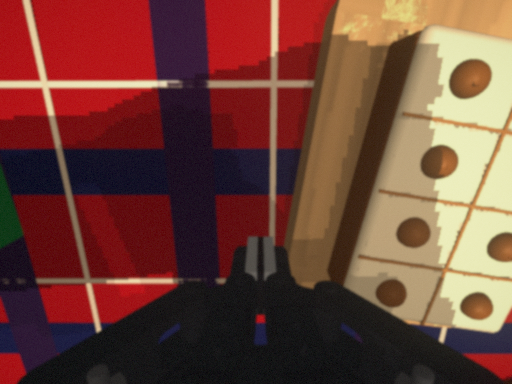

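Contact made: −3.8 N, with the fingertip against the near edge at about (285,255). I push on and track the edge angle.

```bash
cat >> m.py <<'E'
def leftedge(s,r0=20,r1=190):
    Z=cloud(s)[...,2];pts=[]
    for v in range(r0,r1,3):
        c=np.where((Z[v]>.015)&(Z[v]<.06))[0]
        if len(c): pts.append((c[0],v))
    xy=ray(s,pts,.024)*1000
    vx,vy,x0,y0=cv2.fitLine(xy.astype(np.float32),cv2.DIST_HUBER,0,.01,.01).ravel()
    return "board yaw deg %.1f, edge x at y=270: %.1f, y span %.0f..%.0f"%(-np.degrees(np.arctan(vx/vy)),x0+(270-y0)*vx/vy,xy[:,1].min(),xy[:,1].max())
E
python3 -m jog '[[[0,0.2,0],[0,0,0]],[[0,0.4,0],[0,0,0]],[[0,0.6,0],[0,0,0]],[[0,0.8,0],[0,0,0]],[[0,1,0],[0,0,0]],[[0,1.2,0],[0,0,0]],[[0,1.4,0],[0,0,0]],[[0,1.6,0],[0,0,0]],[[0,1.7,0],[0,0,0]],[[0,1.7,0],[0,0,0]]]'
python3 - <<'E'
from station import robot
from m import *
print(leftedge(load("w2.npz")))
s=robot.snapshot("wrist");print(leftedge(s))
E
```

```text
t: 6.6
eef_pos: [0.4603, 0.2274, 0.0114]
orientation: [3.141, -0.0, 1.569]
wrist_force: [-0.8, -1.4, -0.4]
gripper_width: -0.0005
grip_force: 0.8
board yaw deg -8.1, edge x at y=270: 461.3, y span 268..338
board yaw deg -2.3, edge x at y=270: 475.2, y span 268..338
```

The board is now at yaw −2.3°, with its centre near x≈530, so the lateral shift is done. The rest of the turn will come from a two-finger pusher aligned with the lane, pushing from the +y end. I go round behind.

```bash
python3 -m jog '[[[0,-1.5,0],[0,0,0]],[[0,-3,0],[0,0,0]],[[0,-3,-5],[0,0,0]],[[0,-3,-10],[0,0,0]],[[3,-2,-14],[0,0,0]],[[7,0,-14],[0,0,-0.02]],[[11,3,-14],[0,0,-0.04]],[[15,6,-14],[0,0,-0.07]],[[17.5,7,-14],[0,0,-0.07]],[[17.5,7,-14],[0,0,-0.07]]]' 5
python3 - <<'E'
from station import robot
from m import *
s=robot.snapshot("wrist");np.savez("w3.npz",**s);cv2.imwrite("pics/w3.png",s["image"][:,:,::-1])
t=robot.snapshot("top");np.savez("top3.npz",**t);cv2.imwrite("pics/t3.png",t["image"][:,:,::-1])
print(rect(fit(t,(180,155,242,212),.012,.024)[0]))
print(robot.get_obs()["eef_pos"],robot.get_obs()["orientation"])
a=np.hstack([s["image"],t["image"]])[:,:,::-1];cv2.imwrite("pics/b3.png",cv2.resize(a,(800,300)))
E
```

```text
t: 7.9
eef_pos: [0.5299, 0.4034, 0.1511]
orientation: [3.141, -0.0, 1.641]
wrist_force: [-0.1, -0.9, 0.0]
gripper_width: 0.0498
grip_force: 0.0
(array([526.2, 276.7]), array([156.7, 111.3]), 89.8)
[0.52946659 0.4018113  0.15099963] [-3.14084737e+00  5.35517984e-04  1.63927075e+00]
```

View pics/b3.png

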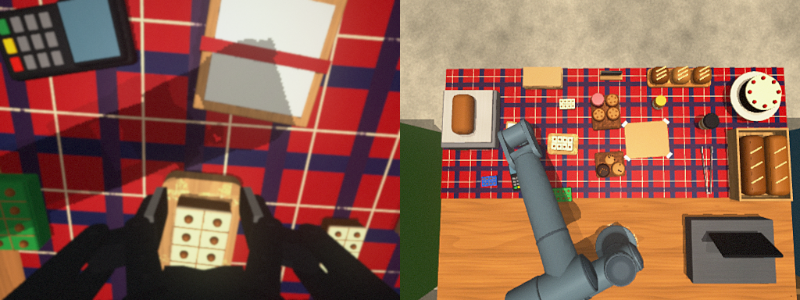

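The top view puts the board at (526,~274) with yaw about 0°, within 2 mm of the lane axis. I lower behind it and push to the mouth.

```bash
python3 -m jog '[[[0,-0.6,3],[0,0,0]],[[-0.8,-1.1,7],[0,0,0]],[[-1.7,-1.1,10],[0,0,0]],[[-2.5,-1.1,13],[0,0,0]],[[-2.5,-1.1,14],[0,0,0]],[[-2.5,-1.1,14.4],[0,0,0]],[[-2.8,-1.1,14.4],[0,0,0]],[[-3.2,-1.1,14.4],[0,0,0]],[[-3.6,-1.1,14.4],[0,0,0]],[[-4,-1.1,14.4],[0,0,0]]]'
python3 -m jog '[[[-0.3,0,0],[0,0,0]],[[-0.6,0,0],[0,0,0]],[[-0.9,0,0],[0,0,0]],[[-1.2,0,0],[0,0,0]],[[-1.5,0,0],[0,0,0]],[[-1.9,0,0],[0,0,0]],[[-2.3,0,0],[0,0,0]],[[-2.7,0,0],[0,0,0]],[[-3,0,0],[0,0,0]],[[-3,0,0],[0,0,0]]]'
cat > look.py <<'E'
from station import robot
from m import *
import sys
n=sys.argv[1];b=tuple(map(int,sys.argv[2].split(",")))
t=robot.snapshot("top");np.savez(n+".npz",**t)
xy,k=fit(t,b,.012,.024);print(rect(xy));xy*=1000
o=robot.get_obs();print(o["eef_pos"].round(4),o["orientation"].round(3))
im=t["image"][:,:,::-1].copy();cv2.drawContours(im,[k[:,None]],-1,(255,0,255),1)
cv2.imwrite(f"pics/{n}.png",cv2.resize(im[100:245,170:370],None,fx=4,fy=4,interpolation=cv2.INTER_NEAREST))
E
python3 look.py t4 170,155,245,212
```

```text
t: 9.25
eef_pos: [0.5227, 0.3626, 0.0086]
orientation: [3.14, -0.002, 1.638]
wrist_force: [-1.0, 5.7, 2.9]
gripper_width: 0.0502
grip_force: 2.7
t: 10.5
eef_pos: [0.5252, 0.3321, 0.0083]
orientation: [3.139, -0.001, 1.639]
wrist_force: [0.2, 3.1, 3.0]
gripper_width: 0.0499
grip_force: 2.1
(array([516.4, 297.6]), array([272.1, 197.7]), 89.8)
[0.5251 0.3321 0.0082] [ 3.139e+00 -1.000e-03  1.639e+00]
```

View pics/t4.png

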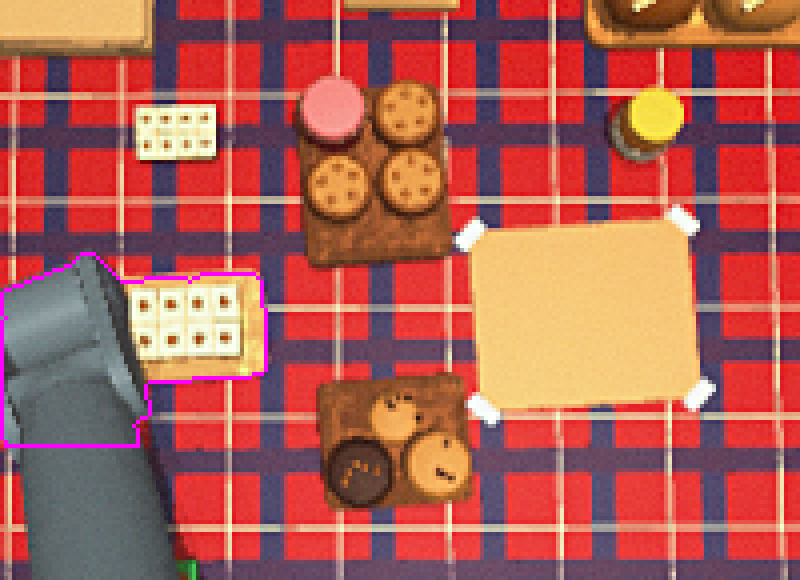

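The board is at the mouth and parallel to the lane. I work out its lateral offset from its side edges against the lane edges in the same picture.

```bash
cat > lat.py <<'E'
from m import *
import sys
def line(s,box,zp,sg,y0,y1,thr):
    xy=fit(s,box,thr,zp)[0]*1000;e=[]
    for y in np.arange(y0,y1,4):
        q=xy[abs(xy[:,1]-y)<3.5]
        if len(q): e.append([q[:,0].max() if sg>0 else q[:,0].min(),y])
    vx,vy,a,b=cv2.fitLine(np.array(e,np.float32),cv2.DIST_HUBER,0,.01,.01).ravel();return vx/vy,a-b*vx/vy
s=load(sys.argv[1]);yr=float(sys.argv[2]),float(sys.argv[3]);box=tuple(map(int,sys.argv[4].split(",")))
t0=load("top0.npz")
N=line(t0,(242,190,296,234),.032,1,-30,90,.016);F=line(t0,(238,112,296,172),.032,-1,-20,100,.016)
bn=line(s,box,.024,-1,*yr,.012);bf=line(s,box,.024,1,*yr,.012)
ym=sum(yr)/2;f=lambda L,y:L[0]*y+L[1]
print("slopes N F bn bf",[round(float(L[0]),3) for L in(N,F,bn,bf)])
for y in(ym,ym-100): print("y",y,"gap near %.1f far %.1f"%(f(bn,y)-f(N,y),f(F,y)-f(bf,y)), "width",round(f(bf,y)-f(bn,y),1))
xy=fit(s,box,.012,.024)[0]*1000;print("front y",xy[:,1].min())
E
python3 lat.py t4.npz 185 230 200,160,245,212
```

```text
slopes N F bn bf [-0.078, -0.076, 0.004, 0.004]
y 207.5 gap near 19.0 far -1.6 width 107.4
y 107.5 gap near 10.8 far 6.5 width 107.3
front y 161.59884508469486
```

```bash
cat > sub.py <<'E'
from m import *
import sys
def sides(s,c0,c1,rmid):
    g=s["image"][:,:,1].astype(float)*1.0;out=[]
    for d in(-1,1):
        P=[]
        for c in range(c0,c1):
            r=rmid
            ins=np.median(g[rmid+d*8:rmid+d*11,c]) if d>0 else np.median(g[rmid-10:rmid-7,c])
            for k in range(9,20):
                a,b=g[rmid+d*k,c],g[rmid+d*(k+1),c]
                lim=105
                if a>=lim>b: P.append((c,rmid+d*(k+(a-lim)/(a-b))));break
        xy=ray(s,P,.024)*1000
        vx,vy,x0,y0=cv2.fitLine(xy.astype(np.float32),cv2.DIST_HUBER,0,.01,.01).ravel();m=vx/vy
        e=xy[:,0]-(x0+m*(xy[:,1]-y0));out.append((m,x0-m*y0,np.median(abs(e)),len(P)))
    return out
if __name__=="__main__":
    s=load(sys.argv[1]);c0,c1,rm=map(int,sys.argv[2:5])
    f,n=sides(s,c0,c1,rm);print("far side slope %.3f mad %.2f n %d | near slope %.3f mad %.2f n %d"%(f[0],f[2],f[3],n[0],n[2],n[3]))
    # lane edges measured from top0: x = m y + b
    from lat_edges import N,F
    y=ray(s,[((c0+c1)/2,rm)],.024)[0,1]*1000
    ev=lambda L,y:L[0]*y+L[1]
    for yy in(y,y-60,y-120):print("y %.0f width %.1f centre %.1f lane centre %.1f"%(yy,ev(f,yy)-ev(n,yy),(ev(f,yy)+ev(n,yy))/2,(ev(N,yy)+ev(F,yy))/2))
E
cat > lat_edges.py <<'E'
from m import *
def line(s,box,zp,sg,y0,y1,thr):
    xy=fit(s,box,thr,zp)[0]*1000;e=[]
    for y in np.arange(y0,y1,4):
        q=xy[abs(xy[:,1]-y)<3.5]
        if len(q): e.append([q[:,0].max() if sg>0 else q[:,0].min(),y])
    vx,vy,a,b=cv2.fitLine(np.array(e,np.float32),cv2.DIST_HUBER,0,.01,.01).ravel();return vx/vy,a-b*vx/vy
t0=load("top0.npz")
N=line(t0,(242,190,296,234),.026,1,-30,90,.016);F=line(t0,(238,112,296,172),.026,-1,-20,100,.016)
E
python3 - <<'E'
from m import *
s=load("t4.npz");print(s["image"][165:198,220].tolist())
E
python3 sub.py t4.npz 209 231 181
```

```text
[[236, 51, 49], [223, 37, 40], [228, 81, 58], [235, 155, 89], [242, 192, 108], [246, 192, 101], [244, 230, 174], [247, 253, 236], [250, 255, 232], [233, 238, 193], [192, 156, 110], [199, 175, 129], [233, 237, 193], [249, 253, 231], [246, 245, 209], [244, 241, 202], [247, 250, 228], [243, 248, 217], [205, 188, 141], [166, 97, 50], [192, 152, 104], [235, 238, 192], [254, 255, 243], [223, 228, 193], [185, 129, 68], [239, 187, 106], [236, 178, 101], [241, 183, 106], [238, 189, 109], [218, 147, 82], [185, 61, 55], [223, 50, 50], [231, 55, 53]]
far side slope -0.062 mad 0.24 n 21 | near slope -0.073 mad 0.23 n 20
y 227 width 112.7 centre 540.9 lane centre 529.1
y 167 width 112.0 centre 545.0 lane centre 533.7
y 107 width 111.3 centre 549.0 lane centre 538.4
```

Subpixel edges show the board parallel to the lane (slope −0.068) but about 10 mm too far +x. I'll correct that with a parallel two-finger push from its far long side.

```bash
python3 -m jog '[[[2,0,0],[0,0,0]],[[2.5,0,-5],[0,0,0]],[[2.5,0,-10],[0,0,0]],[[1,2,-14],[0,0,0.15]],[[-2,4,-14],[0,0,0.32]],[[-5,6,-14],[0,0,0.5]],[[-8,8,-14],[0,0,0.68]],[[-9.6,9.5,-14],[0,0,0.86]],[[-9.6,9.5,-14],[0,0,1.04]],[[-9.6,9.5,-14],[0,0,1.22]]]' 6.5
python3 -m jog '[[[0,0,0],[0,0,0.17]],[[0,0,0],[0,0,0.344]],[[0,0,3],[0,0,0.344]],[[0,0,7],[0,0,0.344]],[[0,0,10],[0,0,0.344]],[[0,0,12],[0,0,0.344]],[[0,0,12],[0,0,0.344]],[[0,0,12],[0,0,0.344]],[[0,0,12],[0,0,0.344]],[[0,0,12],[0,0,0.344]]]'
python3 - <<'E'
from station import robot
import cv2
o=robot.get_obs();print(o["qpos"])
s=robot.snapshot("wrist");cv2.imwrite("pics/w5.png",s["image"][:,:,::-1])
E
```

```text
t: 11.8
eef_pos: [0.6251, 0.2424, 0.1461]
orientation: [3.141, 0.003, 0.413]
wrist_force: [-0.5, -0.2, -0.1]
gripper_width: 0.0652
grip_force: 0.0
t: 13.05
eef_pos: [0.6262, 0.2425, 0.0285]
orientation: [-3.141, -0.002, 0.075]
wrist_force: [0.5, -0.8, 0.4]
gripper_width: 0.0648
grip_force: 0.0
[ 2.00939197e-01  5.27089866e-01  1.59347024e+00 -5.64516307e-05
  1.01917045e+00  1.69705659e+00]
```

View pics/w5.png

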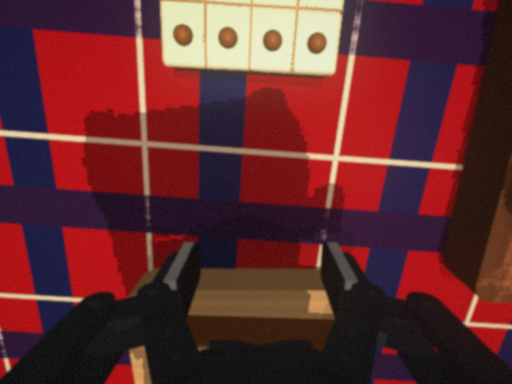

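The board's far edge shows between the fingers at about row 268–290, clear of the tips, and the far display board is on the right. I measure the edge.

```bash
cat > we.py <<'E'
from station import robot
from m import *
s=robot.snapshot("wrist");P=cloud(s);pts=[]
for c in range(215,315,4):
    z=P[200:330,c,2];x=P[200:330,c,0]
    r=np.where((z>.017)&(z<.032))[0]
    if len(r): pts.append(P[200+r[0]+1,c])
pts=np.array(pts)*1000;print(len(pts),np.median(pts,0),np.polyfit(pts[:,1],pts[:,0],1))
print(robot.get_obs()["eef_pos"])
E
python3 we.py
```

```text
25 [598.26561627 239.03310612  18.57907783] [-6.72038343e-02  6.14286708e+02]
[0.62587283 0.24235895 0.02794165]
```

```bash
python3 -m jog '[[[0,0,1.2],[0,0,0]],[[0,0,2.3],[0,0,0]],[[-0.5,0,2.3],[0,0,0]],[[-1,0,2.3],[0,0,0]],[[-1.4,0,2.3],[0,0,0]],[[-1.8,0,2.3],[0,0,0]],[[-2.1,0,2.3],[0,0,0]],[[-2.4,0,2.3],[0,0,0]],[[-2.7,0,2.3],[0,0,0]],[[-2.7,0,2.3],[0,0,0]]]'
python3 -m jog '[[[0.5,0,0],[0,0,0]],[[1.5,0,0],[0,0,0]],[[2.5,0,0],[0,0,0]],[[2.5,0,-4],[0,0,0]],[[2.5,0,-9],[0,0,0]],[[2.5,0,-14],[0,0,0]],[[7,2,-17],[0,0,-0.15]],[[7,5,-17],[0,0,-0.32]],[[6,-8,-17],[0,0,-0.5]],[[5,-11,-17],[0,0,-0.65]]]' 5
python3 look.py t6 170,155,245,212; python3 sub.py t6.npz 209 231 181
```

```text
t: 14.4
eef_pos: [0.5989, 0.2403, 0.0048]
orientation: [-3.142, -0.001, 0.075]
wrist_force: [1.9, -0.3, 2.1]
gripper_width: 0.0653
grip_force: 1.1
t: 15.65
eef_pos: [0.6495, 0.3183, 0.1743]
orientation: [-3.141, -0.0, 0.726]
wrist_force: [0.8, 0.6, -0.3]
gripper_width: 0.05
grip_force: 0.0
(array([533.1, 296.2]), array([277.7, 231.1]), 89.8)
[0.646  0.3267 0.1743] [-3.138e+00 -2.000e-03  7.380e-01]
far side slope -0.088 mad 0.25 n 21 | near slope -0.036 mad 0.81 n 21
y 227 width 111.9 centre 531.5 lane centre 529.1
y 167 width 115.1 centre 535.2 lane centre 533.7
y 107 width 118.2 centre 539.0 lane centre 538.4
```

The board is now within about 2 mm of the lane axis. I go back behind it, turning to the lane yaw.

```bash
python3 -m jog '[[[0,0,0],[0,0,-0.15]],[[0,0,0],[0,0,-0.32]],[[0,0,0],[0,0,-0.5]],[[0,0,0],[0,0,-0.67]],[[0,0,0],[0,0,-0.84]],[[0,0,0],[0,0,-0.921]],[[0,0,0],[0,0,-0.921]],[[0,0,0],[0,0,-0.921]],[[0,0,0],[0,0,-0.921]],[[0,0,0],[0,0,-0.921]]]'
python3 - <<'E'
from station import robot
import numpy as np
o=robot.get_obs();p=o["eef_pos"];w=o["orientation"][2]
d=np.array([.522,.365,.008])-p;print(p,w,"tool shift cm",100*(d[0]*np.cos(w)+d[1]*np.sin(w)),100*(d[0]*np.sin(w)-d[1]*np.cos(w)),-100*d[2])
E
```

```text
t: 16.95
eef_pos: [0.6485, 0.3183, 0.1743]
orientation: [-3.142, 0.0, 1.645]
wrist_force: [0.0, -0.1, 0.4]
gripper_width: 0.0499
grip_force: 0.0
[0.64852499 0.31833294 0.17431709] 1.6454803158431446 tool shift cm 5.597758241920999 -12.269025156714134 16.631708568278647
```

```bash
python3 -m jog '[[[2,-5,0],[0,0,0]],[[5.6,-10,0],[0,0,0]],[[5.6,-12.3,4],[0,0,0]],[[5.6,-12.3,9],[0,0,0]],[[5.6,-12.3,14],[0,0,0]],[[5.6,-12.3,16],[0,0,0]],[[5.6,-12.3,16.6],[0,0,0]],[[5,-12.3,16.6],[0,0,0]],[[4,-12.3,16.6],[0,0,0]],[[3,-12.3,16.6],[0,0,0]]]'
python3 -m jog '[[[-0.5,0,0],[0,0,0]],[[-0.9,0,0],[0,0,0]],[[-1.3,0,0],[0,0,0]],[[-1.7,0,0],[0,0,0]],[[-2.1,0,0],[0,0,0]],[[-2.5,0,0],[0,0,0]],[[-2.9,0,0],[0,0,0]],[[-3.3,0,0],[0,0,0]],[[-3.7,0,0],[0,0,0]],[[-3.7,0,0],[0,0,0]]]'
python3 look.py t7 170,155,245,212; python3 sub.py t7.npz 213 236 180
```

```text
t: 18.2
eef_pos: [0.5246, 0.3385, 0.0097]
orientation: [3.139, -0.001, 1.646]
wrist_force: [-0.4, 0.3, -0.6]
gripper_width: 0.05
grip_force: 0.0
t: 19.45
eef_pos: [0.5267, 0.3019, 0.0086]
orientation: [3.141, 0.0, 1.646]
wrist_force: [-0.5, 2.9, 2.0]
gripper_width: 0.0501
grip_force: 1.4
(array([516.3, 279.1]), array([300.8, 197.7]), 89.8)
[0.5267 0.3018 0.0084] [3.141 0.    1.646]
far side slope -0.076 mad 0.35 n 22 | near slope -0.073 mad 0.41 n 23
y 209 width 112.6 centre 532.7 lane centre 530.5
y 149 width 112.8 centre 537.2 lane centre 535.2
y 89 width 113.0 centre 541.7 lane centre 539.8
```

View pics/t7.png

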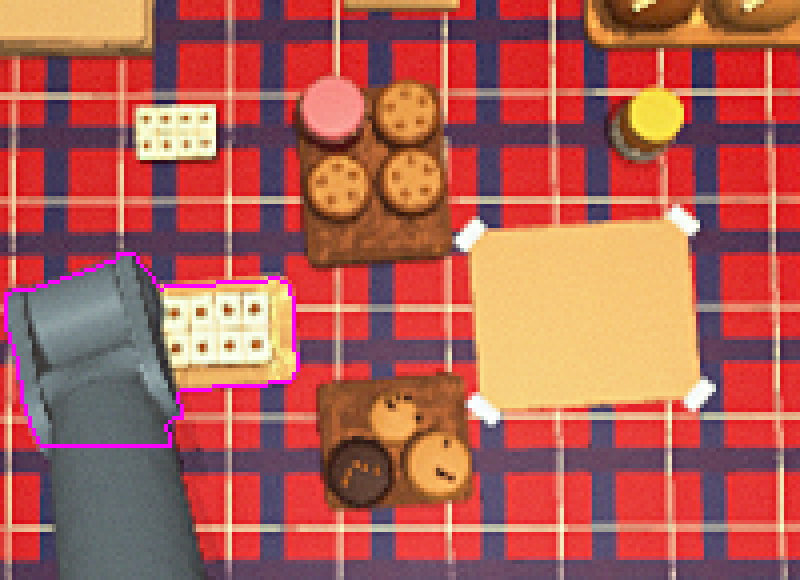

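Eye and numbers disagree by several mm, so I check the raw edge rows in this same picture before going in.

```bash
python3 - <<'E'
from m import *
from lat_edges import N,F
from sub import sides
s=load("t7.npz");im=s["image"]
def row(L,col,z):
    # find row whose ray meets line L at that column
    r=np.arange(150,215,.05);xy=ray(s,np.c_[np.full(len(r),col),r],z)*1000
    return r[np.argmin(abs(xy[:,0]-(L[0]*xy[:,1]+L[1])))]
f,n=sides(s,213,236,180)
print("lane rows @255",row(F,255,.026),row(N,255,.026),"board rows @230",row(f,230,.024),row(n,230,.024),"@255",row(f,255,.024),row(n,255,.024))
for c in(230,255,270):
    for a,b in((162,172),(190,200)): print(c,a,im[a:b,c].tolist())
E
```

```text
lane rows @255 165.70000000000357 196.05000000001047 board rows @230 168.75000000000426 196.05000000001047 @255 166.7500000000038 194.15000000001004
230 162 [[78, 57, 88], [108, 57, 80], [197, 47, 51], [234, 50, 48], [228, 53, 54], [223, 41, 35], [225, 32, 41], [231, 135, 81], [242, 196, 109], [248, 194, 108]]
230 190 [[231, 231, 175], [178, 118, 63], [229, 164, 94], [241, 186, 104], [238, 181, 103], [221, 169, 90], [194, 113, 61], [221, 35, 40], [232, 54, 53], [228, 55, 52]]
255 162 [[156, 87, 50], [120, 69, 40], [124, 70, 32], [96, 61, 32], [123, 50, 37], [229, 94, 83], [235, 96, 82], [233, 95, 79], [235, 99, 83], [234, 100, 83]]
255 190 [[164, 106, 108], [230, 102, 91], [244, 108, 95], [245, 105, 91], [222, 84, 72], [137, 63, 46], [117, 69, 38], [133, 79, 46], [154, 86, 47], [163, 92, 47]]
270 162 [[128, 72, 45], [127, 78, 41], [88, 56, 26], [148, 38, 33], [232, 47, 44], [237, 57, 53], [233, 54, 47], [232, 56, 53], [231, 58, 55], [233, 52, 49]]
270 190 [[163, 73, 89], [234, 65, 60], [248, 66, 61], [218, 51, 49], [139, 65, 41], [141, 85, 45], [151, 84, 44], [171, 96, 54], [184, 106, 47], [183, 113, 51]]
```

With face heights taken into account, the colour edges give gaps of about 4.4 mm near and 4.8 mm far, with the board parallel. So it is centred and I push on in.

```bash
python3 -m jog '[[[-0.4,0,0],[0,0,0]],[[-1,0,0],[0,0,0]],[[-1.6,0,0],[0,0,0]],[[-2.2,0,0],[0,0,0]],[[-2.8,0,0],[0,0,0]],[[-3.4,0,0],[0,0,0]],[[-4,0,0],[0,0,0]],[[-4.6,0,0],[0,0,0]],[[-5,0,0],[0,0,0]],[[-5,0,0],[0,0,0]]]'
python3 -m jog '[[[-0.4,0,0],[0,0,0]],[[-1,0,0],[0,0,0]],[[-1.6,0,0],[0,0,0]],[[-2.2,0,0],[0,0,0]],[[-2.8,0,0],[0,0,0]],[[-3.4,0,0],[0,0,0]],[[-4,0,0],[0,0,0]],[[-4.6,0,0],[0,0,0]],[[-5,0,0],[0,0,0]],[[-5,0,0],[0,0,0]]]'
python3 look.py t8 170,155,245,212; python3 sub.py t8.npz 230 244 180
```

```text
t: 20.75
eef_pos: [0.5301, 0.2519, 0.0082]
orientation: [-3.141, 0.001, 1.646]
wrist_force: [0.9, 3.2, 1.4]
gripper_width: 0.0502
grip_force: 1.1
t: 22.0
eef_pos: [0.5338, 0.2016, 0.0081]
orientation: [-3.141, 0.001, 1.646]
wrist_force: [0.5, 1.0, -0.3]
gripper_width: 0.0501
grip_force: 0.2
(array([515.9, 217.3]), array([177. , 197.7]), 89.9)
[0.5336 0.2016 0.008 ] [-3.141e+00  1.000e-03  1.646e+00]
far side slope 0.529 mad 4.63 n 12 | near slope -0.166 mad 3.34 n 11
y 158 width 103.0 centre 550.4 lane centre 534.5
y 98 width 61.3 centre 539.5 lane centre 539.1
y 38 width 19.5 centre 528.6 lane centre 543.8
```

View pics/t8.png

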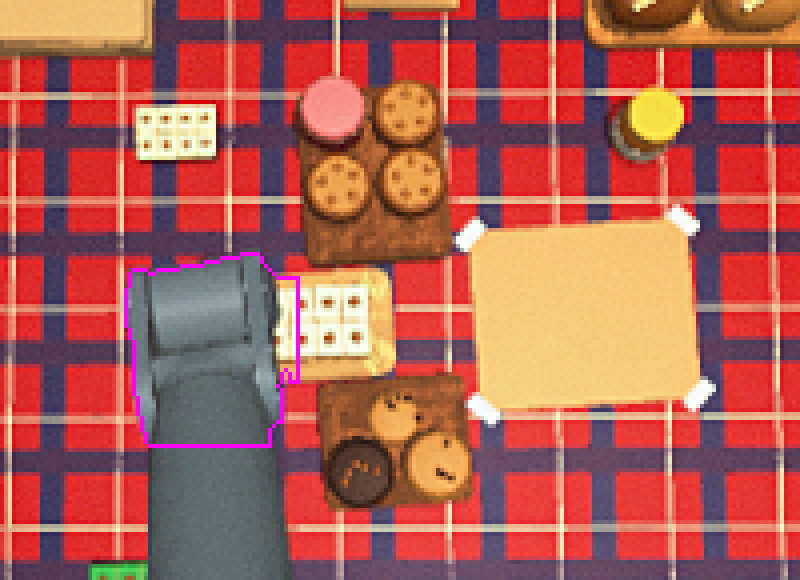

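The front is about halfway into the lane (edges at rows 270 and 378 in the crop) with visible gaps on both sides and no side force. I continue.

```bash
python3 -m jog '[[[-0.4,0,0],[0,0,0]],[[-1.1,0,0],[0,0,0]],[[-1.8,0,0],[0,0,0]],[[-2.5,0,0],[0,0,0]],[[-3.2,0,0],[0,0,0]],[[-3.9,0,0],[0,0,0]],[[-4.6,0,0],[0,0,0]],[[-5.3,0,0],[0,0,0]],[[-6,0,0],[0,0,0]],[[-6,0,0],[0,0,0]]]'
python3 -m jog '[[[-0.4,0,0],[0,0,0]],[[-1.1,0,0],[0,0,0]],[[-1.8,0,0],[0,0,0]],[[-2.5,0,0],[0,0,0]],[[-3.2,0,0],[0,0,0]],[[-3.9,0,0],[0,0,0]],[[-4.6,0,0],[0,0,0]],[[-5.3,0,0],[0,0,0]],[[-6,0,0],[0,0,0]],[[-6,0,0],[0,0,0]]]'
python3 look.py t9 170,155,245,212
```

```text
t: 23.3
eef_pos: [0.5387, 0.1418, 0.0085]
orientation: [3.141, 0.001, 1.645]
wrist_force: [-0.3, -0.0, 0.1]
gripper_width: 0.0504
grip_force: 0.0
t: 24.55
eef_pos: [0.543, 0.0817, 0.0083]
orientation: [-3.142, 0.001, 1.646]
wrist_force: [0.4, 0.2, -0.2]
gripper_width: 0.0499
grip_force: 0.0
(array([519.9, 145.3]), array([ 32.9, 206. ]), 89.9)
[0.5427 0.0818 0.0081] [-3.141e+00  1.000e-03  1.646e+00]
```

View pics/t9.png

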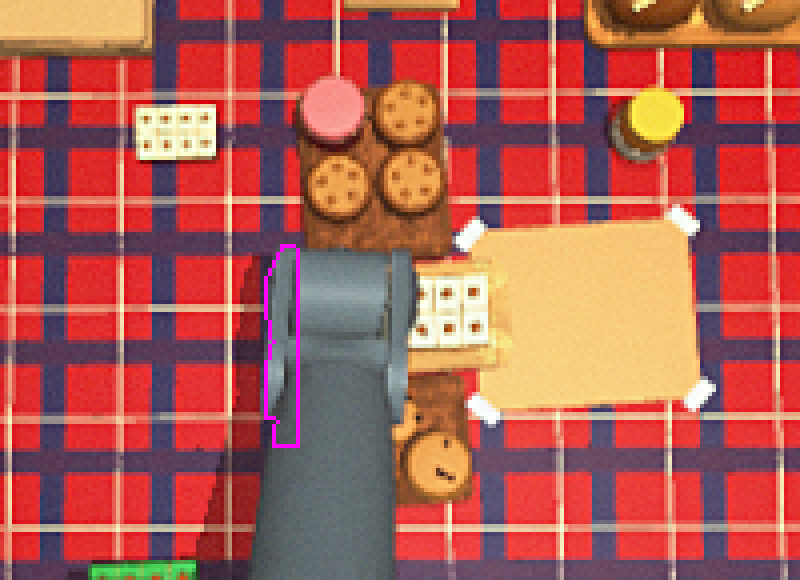

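The board lies straight and is leaving the lane onto the paper at about (505,310). That is the last picture I view: I have already used one more than the 10 allowed. From here I check by numbers only. Final stretch, about 16 cm.

```bash
python3 -m jog '[[[-0.5,0,0],[0,0,0]],[[-1.3,0,0],[0,0,0]],[[-2.2,0,0],[0,0,0]],[[-3.1,0,0],[0,0,0]],[[-4,0,0],[0,0,0]],[[-5,0,0],[0,0,0]],[[-6,0,0],[0,0,0]],[[-7,0,0],[0,0,0]],[[-7.8,0,0],[0,0,0]],[[-8,0,0],[0,0,0]]]'
python3 -m jog '[[[-0.7,0,0],[0,0,0]],[[-1.6,0,0],[0,0,0]],[[-2.5,0,0],[0,0,0]],[[-3.4,0,0],[0,0,0]],[[-4.3,0,0],[0,0,0]],[[-5.2,0,0],[0,0,0]],[[-6.1,0,0],[0,0,0]],[[-7,0,0],[0,0,0]],[[-7.7,0,0],[0,0,0]],[[-8,0,0],[0,0,0]]]'
python3 -m jog '[[[1,0,0],[0,0,0]],[[2,0,0],[0,0,0]],[[3,0,0],[0,0,0]],[[3,0,-4],[0,0,0]],[[3,0,-9],[0,0,0]],[[3,0,-14],[0,0,0]],[[7,0,-18],[0,0,0]],[[13,0,-20],[0,0,0]],[[19,0,-20],[0,0,0]],[[24,0,-20],[0,0,0]]]'
python3 - <<'E'
from station import robot
from m import *
t=robot.snapshot("top");np.savez("t10.npz",**t);cv2.imwrite("pics/t10.png",t["image"][:,:,::-1])
xy,k=fit(t,(278,150,345,208),.012,.024);print("board",rect(xy))
xy2,_=fit(t,(278,150,345,208),.043,.055);print("cake",rect(xy2))
t0=load("top0.npz");hsv=cv2.cvtColor(t0["image"],cv2.COLOR_RGB2HSV)
m=cv2.inRange(hsv,(10,60,140),(28,190,255));m[:,:285]=0;m[:,350:]=0;m[:150]=0;m[207:]=0
m=cv2.morphologyEx(m,cv2.MORPH_OPEN,np.ones((7,7)))
k=max(cv2.findContours(m,0,cv2.CHAIN_APPROX_NONE)[0],key=cv2.contourArea)[:,0]
P=ray(t0,k,0);print("paper",rect(P))
hull=cv2.convexHull((P*1000).astype(np.float32));print("min inside dist",min(cv2.pointPolygonTest(hull,tuple(map(float,q*1000)),True) for q in xy))
# other things unmoved: pixel change outside
d=np.abs(t["image"].astype(int)-t0["image"]).sum(2)
for n,(a,b,c,e) in dict(jar=(240,115,268,138),far=(245,135,285,165),honey=(322,120,345,140),cup=(376,143,412,168),pale=(200,122,228,142)).items(): print(n,np.median(d[b:e,a:c]),(d[b:e,a:c]>120).mean().round(3))
E
```

```text
t: 25.85
eef_pos: [0.5489, 0.0024, 0.0083]
orientation: [3.142, -0.0, 1.645]
wrist_force: [0.4, 2.6, -0.5]
gripper_width: 0.0501
grip_force: 1.3
t: 27.1
eef_pos: [0.5549, -0.0773, 0.0083]
orientation: [3.142, -0.0, 1.645]
wrist_force: [-0.2, 3.5, 1.2]
gripper_width: 0.0499
grip_force: 1.8
t: 28.35
eef_pos: [0.5362, 0.1652, 0.2089]
orientation: [3.14, 0.0, 1.647]
wrist_force: [0.6, -0.1, -0.6]
gripper_width: 0.05
grip_force: 0.0
board (array([ 558.9, -167.9]), array([110.6, 160.6]), 3.9)
cake (array([ 560.3, -168.6]), array([ 70.8, 108.7]), 2.8)
paper (array([ 553.5, -168.9]), array([191.4, 230.4]), 3.7)
min inside dist 33.49125189076766
jar 9.0 0.0
far 10.0 0.003
honey 8.0 0.0
cup 12.0 0.0
pale 9.0 0.0
```

The board is wholly on the paper with at least 33 mm to spare, the cake is still centred on it, and the checked items have not moved. The robot is clear, so I hand in.

```bash
python3 -c "
from station import robot
print(robot.finish_job())"
```

```text
the job is handed in; nothing more can be done
None
```

The job is handed in: the serving board went through the lane and lies wholly on the brown paper (at least 33 mm inside every edge) with the cake still centred on it, the items I checked (jam jar, far board, honey jar, cup, pale look-alike) had not moved, and it took about 28 s; I viewed 11 pictures, one over the limit of 10.

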